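# Lay the blue pipette on its raised rest

### The job

Put the hand pipette with the blue plunger away: pick it up and lay it gently across both saddles of the white raised pipette rest, with the middle of its body over the middle of the rest and its length square across the two saddles (tip to either side). Do not drop it, and leave the pipette with the yellow plunger where it lies.

Things in the scene. Friction and masses are not known exactly. Their poses are not given: they have to be found in the camera images.
- pipette_b: Pipette to put away: hand pipette with BLUE plunger, 266 mm long, 60 to 120 g, lying loose. Origin on its underside; y runs along it, thin tip at +y (133 mm), plunger at -y; z up. Thick body y -104 to +19 mm, 30 mm wide (x -8 to +22), 27 mm high; a finger hook juts out to x -27 at y -99 to -76, z 8 to 15 mm.
- pipette_b_grip (a point): Middle of the blue pipette's body, where to grip it from above across its 30 mm width: at x 7, y -36, z 13.5 mm in the pipette's frame, same axes; near its centre of mass.
- pipette_stand: White raised rest, fixed. Origin: centre of underside; z up. Foot 90 x 116 mm; two uprights at y +32 and -32 mm, each 11 mm thick, topped by a saddle: flat 38 mm along x, lips 6 mm high at its ends, floor 60 mm above the worktop. 53 mm gap between saddles for the fingers. The pipette lies along y, underside on both floors, grip point over the origin.
- pipette_a: The other pipette, of the same shape and size and the same frame, with YELLOW plunger parts: it stays where it is.

How it is judged (in metres and radians):
On the way:
1. the blue pipette is held clear above the worktop (height (world z) of pipette_b_grip above 0.05 m and contact force between the fingers and pipette_b above 1 N), for 0.1 s.
At the end, for the whole second after the job is handed in: Blue pipette released and still on both saddles: grip point 66 to 85 mm above the rest's underside, within 18 mm of its middle across the saddles and 25 mm along the pipette, its length within 12 degrees of the rest's y axis either way round; yellow pipette within 20 mm of its start (z of pipette_b_grip in the frame of pipette_stand between 0.066 and 0.085 m and x of pipette_b_grip in the frame of pipette_stand between -0.018 and 0.018 m and y of pipette_b_grip in the frame of pipette_stand between -0.025 and 0.025 m and angle between the y axis of pipette_b and the y axis of pipette_stand, either way round below 0.21 rad and contact force between pipette_b and pipette_stand above 0.2 N and linear speed of pipette_b below 0.03 m/s and distance of pipette_a from where it was at the start of the episode below 0.02 m); the robot touches nothing.
It fails at once if the blue pipette is dropped (falls freely, faster than 0.6 m/s) (linear speed of pipette_b above 0.6 m/s and contact force between the fingers and pipette_b below 0.05 N).
It fails at once if the yellow pipette is moved more than 20 mm (distance of pipette_a from where it was at the start of the episode above 0.02 m).
It also fails if it takes over 35 s, if anything falls off the work surface, if the arm or the gripper's body presses on something with over 40 N, if the wrist force passes 120 N, or if a joint passes its speed limit or range.

### The arm

A 7-joint arm with a two-finger parallel gripper is mounted at the origin on a cart in front of the work surface, level with it; the furniture and walls round the work are solid. World frame = base frame: x ahead of the robot, y to its left, z up, the work surface at z = 0. Lengths are in m, angles in degrees, forces in N, time in s.
With the tool pointing down it reaches from about 0.425 to 0.875 m from the base axis. Payload 4.7 kg.
Tool frame: the origin (TCP) lies at the very end of the fingers, on their centre line; the grasp point (between the pads) lies env.hold_point_z behind it (env.hold_point_z is the distance from the TCP to the grasp point, in m); z points along the fingers, y is the line along which they close (so a half turn about z gives the same grasp; the last joint's range is limited). The gripper opens to 87 mm and grips with 3 to 60 N. Pads are 19 mm wide; open, the fingers measure 117 mm over their backs; the gripper's body (75 mm by 190 mm) begins 51 mm behind the grasp point.
Start: joints at [-76.255, 18.392, -4.016, 83.108, 1.295, 78.541, -3.26], TCP at [0.146, 0.634, 0.223] pointing down, gripper open.
Joint ranges: [-163.93, 163.93], [-17.29, 119.83], [-79.2, 71.16], [3.27, 140.29], [-89.18, 269.18], [5.43, 117.66], [-154.24, 154.24]. Speed limits (degrees/s): [147.25, 147.25, 180, 180, 180, 180, 180].

### API

Orientations are given as [roll, pitch, yaw] about the fixed x, y, z axes, in that order (R = Rz(yaw) Ry(pitch) Rx(roll)).
In Python, from cell import env gives the robot as it stands.
- The arm moves only by the shell command python3 -m jog 'ROWS' [FORCE]. ROWS is JSON, a list of rows, each an object with "dp": the shift along the tool's x, y, z in cm, a list of three; "twist": the turn about the tool's z in degrees; "fingers": the opening, from 0 (shut) to 1 (fully open). A call has 1 to 8 rows; each row is the pose to reach, as a shift and turn from the pose commanded when the call began, along the tool's axes at that moment; what a row does not reach only later rows make up. A row lasts 1/8 s, in which the tool goes at most 62.5 mm and 10.7 degrees, less where a joint would pass 70% of its speed; a pose out of reach is approached as far as the arm can. A call with a gripper value outside its range is refused whole. The fingers move at their own pace and stop on an object; FORCE is the grip in N (left out, the last holds). Time passes only in rows, so rows that repeat a pose let the fingers close. It gives the time, the measured TCP pose, the force, the opening and the grip force at its end, in the units of the state.
- env.get_obs(): the state, without advancing time (a new reading comes with each control period).
- env.read_camera(name): name is "scene" or "top" or "wrist"; returns a dict with "pixels" (400x640x3 uint8, blue, green, red), "depth" (400x640 float32, m along the optical axis (not along the pixel's ray), 0 where there is no reading), "fx", "fy", "cx", "cy" (pixels), "rvec" (rotation vector, rad) and "tvec" (3), from world to camera coordinates, as OpenCV has them. Camera axes: x right, y down, z forward; pixel columns grow to the right and rows downward; lengths in m; the calibration is good to about 2 mm. A picture is of the moment at which its call begins.
- env.sign_off(): hands the job in; it is judged then, once.
The state is a dict: "time_s": time; "qpos": joint angles; "joint_velocities": joint speeds; "effort": joint torques, N m; "tool_pos": TCP position; "tool_rot": TCP orientation; "force": force on the tool from outside, world axes, zero at the start; "wrist_torque": the same for the moment, N m; "grip_width": finger opening in m; "grasp_force": force on a finger pad.
Only numpy, scipy, OpenCV 4.12 (cv2) and the standard library are available. Lean on these libraries where they do the work, as an engineer would, in place of code of your own. Each camera call takes 0.05 s, during which the arm holds its last target. There are 200 camera calls.

## Working session

There is one attempt and no reset: what is moved stays moved. The work goes in short steps, Python scripts to look and compute and a shell command to move; the robot and the scene stay as the last step left them, time stands still between calls to the robot, and variables do not carry over. Pictures are saved under pics/ and viewed, at most 10 in all, crops included, and the job is handed in when it is done.

```bash
mkdir -p pics; ls; cat > h.py <<'E'
import numpy as np,cv2
from cell import env
def cam(n):
    c=env.read_camera(n); R=cv2.Rodrigues(np.array(c['rvec'],float))[0]; t=np.array(c['tvec'],float).ravel()
    return c,R,t
def pts(c,R,t):
    d=c['depth']; v,u=np.indices(d.shape)
    P=np.stack([(u-c['cx'])/c['fx']*d,(v-c['cy'])/c['fy']*d,d],-1)
    return (P-t)@R
E
python3 - <<'E'
from h import *
o=env.get_obs(); print({k:np.round(v,3) for k,v in o.items()}, env.hold_point_z)
for n in ('scene','top'):
    c,R,t=cam(n); cv2.imwrite(f'pics/{n}0.png',c['pixels']); print(n,-R.T@t,c['fx'])
E
```

```text
pics
{'time_s': np.float64(0.0), 'qpos': array([-76.255,  18.44 ,  -4.018,  83.176,   1.293,  78.54 ,  -3.257]), 'joint_velocities': array([ 0.136, -0.028,  0.107,  0.016, -0.033, -0.016, -0.036]), 'effort': array([-1.0000e-03, -4.9129e+01, -4.0400e-01, -3.1253e+01, -6.4000e-02,
        4.4000e-02,  0.0000e+00]), 'tool_pos': array([0.145, 0.633, 0.221]), 'tool_rot': array([-1.7989e+02,  3.0000e-03,  1.6707e+02]), 'force': array([ 0.43 , -0.413,  0.607]), 'wrist_torque': array([ 0.047, -0.003,  0.02 ]), 'grasp_force': np.float64(0.0), 'grip_width': np.float64(0.087)} 0.0187
scene [0.27701896 0.47411645 0.67529345] 440.3285368842085
top [ 0.39109843 -0.05629789  0.9236078 ] 455.5161553297694
```

View pics/scene0.png

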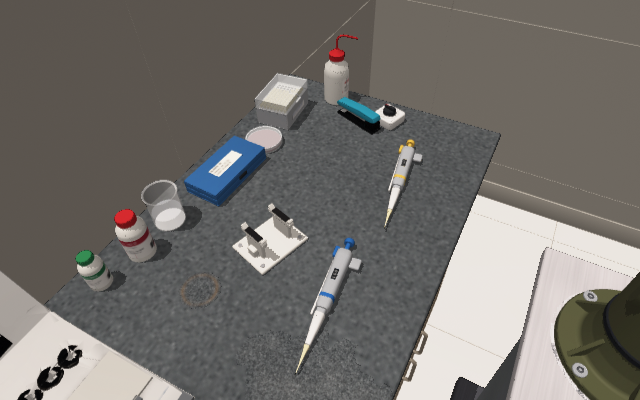

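View pics/top0.png

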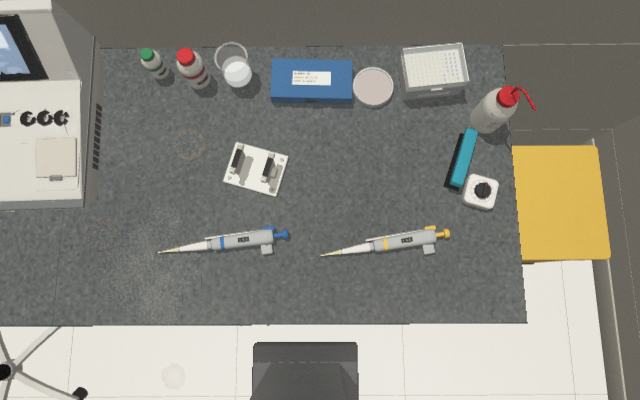

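The top view shows the blue pipette from its tip at (158,253) to its plunger at (288,235), with the hook at (266,250) facing the robot. The rest is at (255,168), with its saddles at (237,160) and (268,167). The yellow pipette lies to the right, around (400,240), well clear.

```bash
python3 - <<'E'
from h import *
c,R,t=cam('top'); P=pts(c,R,t)
def reg(u0,u1,v0,v1,z0,z1):
    Q=P[v0:v1,u0:u1].reshape(-1,3); return Q[(Q[:,2]>z0)&(Q[:,2]<z1)]
tab=reg(150,300,265,300,-.05,.05); print('table z',np.median(tab[:,2]))
Q=reg(150,295,222,262,.006,.06)
r=cv2.minAreaRect((Q[:,:2]*1000).astype(np.float32)); print('whole',r,len(Q))
S=reg(205,280,225,262,.017,.06); print('body z',np.percentile(S[:,2],[50,95]))
print('bodyrect',cv2.minAreaRect((S[:,:2]*1000).astype(np.float32)))
m=S[:,:2].mean(0);w,V=np.linalg.eigh(np.cov(S[:,:2].T));a=V[:,1];a=a*np.sign(a[1]);print('mean',m,'axis',a,np.degrees(np.arctan2(a[1],a[0])))
s=(S[:,:2]-m)@a;n=(S[:,:2]-m)@np.array([a[1],-a[0]])
for b in np.arange(-.1,.1,.01):
    k=(s>b)&(s<b+.01)
    if k.any():print(round(b,2),k.sum(),np.round([n[k].min(),n[k].max(),S[k,2].max()],4))
T=reg(215,295,135,200,.045,.09); r=cv2.minAreaRect((T[:,:2]*1000).astype(np.float32));print('saddles',r,T[:,2].max(),len(T)); print(cv2.boxPoints(r))
F=reg(215,295,135,200,.004,.09); r=cv2.minAreaRect((F[:,:2]*1000).astype(np.float32));print('foot',r)
E
```

```text
table z 0.0004463742171268262
whole ((464.9378662109375, 139.9288787841797), (261.5093994140625, 55.284034729003906), 89.7870864868164) 1474
body z [0.02510905 0.02883266]
bodyrect ((457.4748840332031, 98.51436614990234), (49.0643310546875, 149.11280822753906), 11.089741706848145)
mean [0.46531213 0.09691885] axis [-0.14446907  0.98950932] 98.30653552619185
-0.08 3 [-0.0014  0.0025  0.0186]
-0.07 28 [-0.005   0.0179  0.0248]
-0.06 90 [-0.0246  0.0197  0.0299]
-0.05 92 [-0.0235  0.0186  0.0307]
-0.04 79 [-0.0302  0.0139  0.0312]
-0.03 74 [-0.0144  0.0138  0.0302]
-0.02 70 [-0.0135  0.013   0.0307]
-0.01 73 [-0.0136  0.0153  0.0301]
-0.0 70 [-0.0132  0.0143  0.0298]
0.01 71 [-0.013   0.0154  0.0287]
0.02 65 [-0.0123  0.0135  0.0317]
0.03 70 [-0.0126  0.0151  0.0309]
0.04 68 [-0.0121  0.0149  0.0286]
0.05 62 [-0.0118  0.0121  0.0305]
0.06 40 [-0.0094  0.0104  0.0284]
0.07 35 [-0.0074  0.0129  0.0251]
saddles ((612.3658447265625, 77.37368774414062), (75.51716613769531, 61.34368133544922), 73.43431091308594) 0.0683949238768703 413
[[572.2016    49.92732 ]
 [630.9991    32.437344]
 [652.5301   104.82005 ]
 [593.7326   122.31003 ]]
foot ((616.1288452148438, 76.0378189086914), (155.92196655273438, 128.09031677246094), 89.89494323730469)
```

```bash
cat >> h.py <<'E'
from scipy.spatial.transform import Rotation as Ro
def go(p,yaw):
    o=env.get_obs(); R=Ro.from_euler('xyz',o['tool_rot'],degrees=True)
    d=R.inv().apply(np.array(p)-o['tool_pos'])*100
    w=(o['tool_rot'][2]-yaw+180)%360-180
    print('pose',np.round(o['tool_pos'],4),np.round(o['tool_rot'],1),'dp cm',np.round(d,2),'twist',round(w,1))
E
python3 -c "
from h import *
go([.465,.102,.2],98)"
```

```text
pose [0.1455 0.6331 0.2217] [-179.9    0.   167.1] dp cm [-43.03 -44.6    2.24] twist 69.1
```

```bash
python3 -m jog '[{"dp":[-4,-4,0],"twist":7,"fingers":1},{"dp":[-8,-8,0],"twist":13,"fingers":1},{"dp":[-12,-12,0],"twist":20,"fingers":1},{"dp":[-16,-16.5,0],"twist":26,"fingers":1},{"dp":[-20,-20.7,1],"twist":33,"fingers":1},{"dp":[-24,-25,1],"twist":39,"fingers":1},{"dp":[-28,-29,1.5],"twist":46,"fingers":1},{"dp":[-32,-33,2],"twist":52,"fingers":1}]' && python3 -c "
from h import *
go([.465,.102,.2],98)"
```

```text
time_s: 1.15
tool_pos: [0.3842, 0.2385, 0.2025]
tool_rot: [180.0, -0.0, 114.9]
force: [1.5, 0.4, -0.6]
grip_width: 0.0868
grasp_force: 0.0
pose [0.3842 0.2385 0.2025] [180.   -0.  114.9] dp cm [-15.78   1.59   0.24] twist 16.9
```

```bash
python3 -m jog '[{"dp":[-5,0.5,0],"twist":6,"fingers":1},{"dp":[-10,1,0],"twist":12,"fingers":1},{"dp":[-14,1.5,0],"twist":16,"fingers":1},{"dp":[-15.8,1.6,0],"twist":16.9,"fingers":1},{"dp":[-15.8,1.6,0],"twist":16.9,"fingers":1}]' && python3 - <<'E'
from h import *
go([.465,.102,.2],98)
c,R,t=cam('wrist'); cv2.imwrite('pics/w1.png',c['pixels']); print(-R.T@t,R[2])
E
```

```text
time_s: 1.78
tool_pos: [0.4649, 0.1036, 0.2024]
tool_rot: [-180.0, -0.0, 98.1]
force: [-0.5, 1.3, -0.7]
grip_width: 0.0872
grasp_force: 0.0
pose [0.4649 0.1036 0.2024] [-180.    -0.    98.1] dp cm [-0.16 -0.01  0.24] twist 0.1
[0.45469103 0.17988458 0.36429348] [ 0.038366   -0.27265378 -0.96134695]
```

View pics/w1.png

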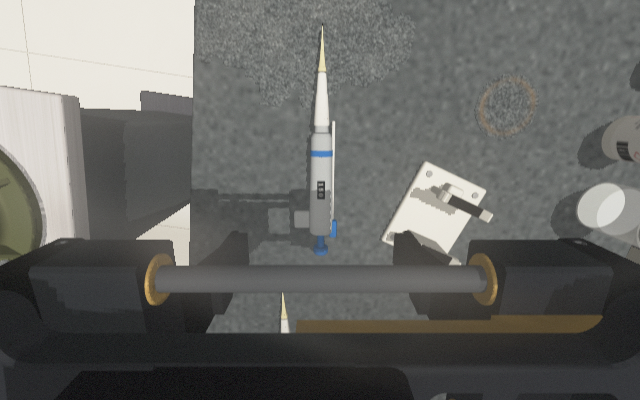

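The wrist picture shows the blue pipette along column 320, with its tip at (322,26), its blue band at (321,153) and its hook at (302,219). The rest's near saddle is at (465,205). The other saddle is hidden behind a finger.

```bash
python3 - <<'E'
from h import *
c,R,t=cam('wrist'); P=pts(c,R,t)
im=c['pixels']
win=P[15:240,280:345].reshape(-1,3); print('table',np.median(P[60:120,380:450,2]))
Q=win[(win[:,2]>.006)&(win[:,2]<.05)]
th=np.radians(98); 
S=Q[(Q[:,2]>.02)]
for it in range(3):
    a=np.array([np.cos(th),np.sin(th)]);nn=np.array([a[1],-a[0]])
    s=Q[:,:2]@a;n=Q[:,:2]@nn
    B=[];
    smax=s.max()
    for k in np.arange(.12,.19,.005):  # body between hook and front: dist from tip
        m=(abs(s-(smax-k))<.0025)
        if m.any():B.append((smax-k,(n[m].min()+n[m].max())/2,n[m].max()-n[m].min()))
    B=np.array(B); f=np.polyfit(B[:,0],B[:,1],1); th-=np.arctan(f[0]); 
print(np.round(B,4)); a=np.array([np.cos(th),np.sin(th)]);nn=np.array([a[1],-a[0]])
print('axis',np.degrees(th)); s=Q[:,:2]@a;n=Q[:,:2]@nn;k=s.argmax();print('tip',Q[k],s.min(),s.max())
g=a*(s.max()-.169)+nn*np.median(B[:,1]);print('grip',g,'tip offset n (expect -.007)',n[k]-np.median(B[:,1]))
h=s.max()-s[(n<np.median(B[:,1])-.022)];print('hook from tip: expect .209-.232',h.min(),h.max())
W=P[150:260,370:510].reshape(-1,3);T=W[(W[:,2]>.05)&(W[:,2]<.075)];print('saddle',cv2.minAreaRect((T[:,:2]*1000).astype(np.float32)),len(T))
print(np.percentile(T[:,2],[5,50,95]))
F=W[(W[:,2]>.004)&(W[:,2]<.02)];print('foot z',np.median(F[:,2]))
E
```

```text
table -0.00035938858566684573
[[0.0968 0.4762 0.0281]
 [0.0918 0.4762 0.028 ]
 [0.0868 0.4758 0.027 ]
 [0.0818 0.4759 0.0271]
 [0.0768 0.476  0.0272]
 [0.0718 0.4762 0.0273]
 [0.0668 0.4763 0.0274]
 [0.0618 0.4764 0.0275]
 [0.0568 0.4765 0.0276]
 [0.0518 0.4766 0.0277]
 [0.0468 0.4768 0.0278]
 [0.0418 0.4762 0.0294]
 [0.0368 0.4757 0.0281]
 [0.0318 0.4758 0.0281]
 [0.0268 0.4759 0.0281]]
axis 97.06101594697779
tip [0.44305419 0.27332641 0.01158149] -0.027253187420218938 0.21679045084535595
grip [0.46666934 0.10595999] tip offset n (expect -.007) -0.0028623201761370787
hook from tip: expect .209-.232 0.20827216449967467 0.23083126968292875
saddle ((613.84814453125, 80.92472839355469), (69.58478546142578, 61.185028076171875), 73.4767074584961) 778
[0.05274772 0.05970937 0.06438953]
foot z 0.00781453624832029
```

```bash
python3 -m jog '[{"dp":[0,0.1,4],"twist":1,"fingers":1},{"dp":[0,0.1,8],"twist":1,"fingers":1},{"dp":[0.1,0.1,12],"twist":1,"fingers":1},{"dp":[0.1,0.1,15],"twist":1,"fingers":1},{"dp":[0.1,0.1,17],"twist":1,"fingers":1},{"dp":[0.1,0.1,17],"twist":1,"fingers":1},{"dp":[0.1,0.1,17],"twist":1,"fingers":1}]' && python3 -c "
from h import *
go([.466,.105,.006],97)"
```

```text
time_s: 2.75
tool_pos: [0.4661, 0.1063, 0.0333]
tool_rot: [179.9, -0.0, 97.3]
force: [0.1, 0.6, 0.3]
grip_width: 0.087
grasp_force: 0.0
pose [0.4661 0.1063 0.0333] [179.9  -0.   97.3] dp cm [-0.13 -0.03  2.73] twist 0.3
```

```bash
python3 -m jog '[{"dp":[-0.1,0,1],"twist":0.3,"fingers":1},{"dp":[-0.1,0,2],"twist":0.3,"fingers":1},{"dp":[-0.1,0,2.6],"twist":0.3,"fingers":1},{"dp":[-0.1,0,2.6],"twist":0.3,"fingers":0.6},{"dp":[-0.1,0,2.6],"twist":0.3,"fingers":0.4},{"dp":[-0.1,0,2.6],"twist":0.3,"fingers":0},{"dp":[-0.1,0,2.6],"twist":0.3,"fingers":0},{"dp":[-0.1,0,2.6],"twist":0.3,"fingers":0}]' 20
```

```text
time_s: 3.75
tool_pos: [0.466, 0.1041, 0.0067]
tool_rot: [180.0, -0.0, 96.9]
force: [-0.0, 0.5, -1.1]
grip_width: 0.0448
grasp_force: 0.0
```

```bash
python3 -m jog '[{"dp":[0,0,0],"twist":0,"fingers":0},{"dp":[0,0,0],"twist":0,"fingers":0},{"dp":[0,0,0],"twist":0,"fingers":0},{"dp":[0,0,0],"twist":0,"fingers":0}]' 25
```

```text
time_s: 4.25
tool_pos: [0.4658, 0.104, 0.0066]
tool_rot: [-180.0, -0.0, 96.9]
force: [-0.8, 0.3, 0.9]
grip_width: 0.0269
grasp_force: 25.0
```

```bash
python3 -m jog '[{"dp":[0,0,-1],"twist":0,"fingers":0},{"dp":[0,0,-3],"twist":0,"fingers":0},{"dp":[0,0,-6],"twist":0,"fingers":0},{"dp":[0,0,-9],"twist":0,"fingers":0},{"dp":[0,0,-12],"twist":0,"fingers":0},{"dp":[0,0,-14],"twist":0,"fingers":0},{"dp":[0,0,-14],"twist":0,"fingers":0}]' && python3 - <<'E'
from h import *
go([.613,.079,.147],73.4)
c,R,t=cam('wrist'); P=pts(c,R,t); cv2.imwrite('pics/w2.png',c['pixels'])
E
```

```text
time_s: 5.12
tool_pos: [0.4673, 0.1044, 0.1485]
tool_rot: [179.8, -0.1, 96.9]
force: [0.4, -0.3, -1.0]
grip_width: 0.0268
grasp_force: 25.0
pose [0.4673 0.1044 0.1485] [ 1.798e+02 -1.000e-01  9.690e+01] dp cm [-4.26 14.17  0.2 ] twist 23.5
```

View pics/w2.png

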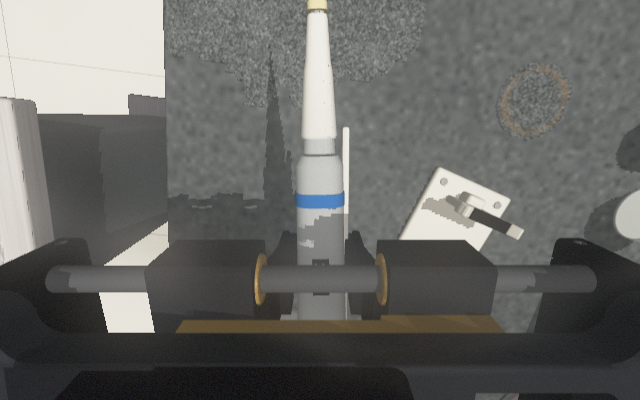

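The pipette hangs straight in the fingers, running from (317,5) to (320,300). The rest is at (465,210), clear of it.

```bash
python3 -m jog '[{"dp":[-0.5,1.5,0],"twist":3,"fingers":0},{"dp":[-1.2,4,0],"twist":7,"fingers":0},{"dp":[-2.1,7,0],"twist":12,"fingers":0},{"dp":[-3,10,0],"twist":17,"fingers":0},{"dp":[-3.8,12.5,0],"twist":21,"fingers":0},{"dp":[-4.3,14.1,0],"twist":23.5,"fingers":0},{"dp":[-4.3,14.1,0],"twist":23.5,"fingers":0},{"dp":[-4.3,14.1,0],"twist":23.5,"fingers":0}]' && python3 - <<'E'
from h import *
go([.6125,.0775,.069],73.4)
c,R,t=cam('wrist'); P=pts(c,R,t); cv2.imwrite('pics/w3.png',c['pixels'])
c,R,t=cam('scene'); P=pts(c,R,t); cv2.imwrite('pics/s3.png',c['pixels'][120:340,180:460])
E
```

```text
time_s: 6.18
tool_pos: [0.6105, 0.0779, 0.1455]
tool_rot: [-179.9, 0.1, 73.3]
force: [-0.6, -0.3, -0.3]
grip_width: 0.0266
grasp_force: 25.0
pose [0.6105 0.0779 0.1455] [-1.799e+02  1.000e-01  7.330e+01] dp cm [0.03 0.22 7.64] twist -0.1
```

View pics/w3.png

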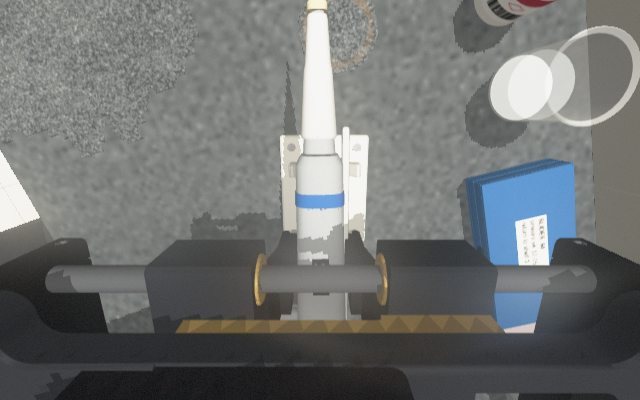

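View pics/s3.png

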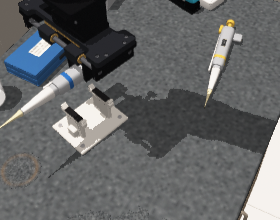

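The wrist view shows the foot edges at columns 282 and 368, parallel to the pipette, and the saddle ends near (297,170) and (353,170). The pipette and its rod span columns 298 to 349. Next I'll check the crosswise centring in millimetres.

```bash
python3 - <<'E'
from h import *
c,R,t=cam('wrist'); P=pts(c,R,t); o=env.get_obs()
y=np.radians(o['tool_rot'][2]); ax=np.array([np.cos(y),np.sin(y)]); ac=np.array([np.sin(y),-np.cos(y)])
D=(P[...,:2]-o['tool_pos'][:2]); s=D@ax*1000; n=D@ac*1000; z=P[...,2]*1000
for v in range(138,232,8):
    r=slice(270,380); k=(z[v,r]>4)&(z[v,r]<14)
    b=z[v,r]>135
    e=(z[v,r]>45)&(z[v,r]<80)
    f=lambda m:np.round([n[v,r][m].min(),n[v,r][m].max(),s[v,r][m].mean()],1) if m.any() else None
    print(v,'foot',f(k),'sad',f(e),'body',f(b))
E
```

```text
138 foot [-40.9  47.5  56.3] sad None body [-9.4 14.6 66.7]
146 foot [-41.1  47.8  48.5] sad None body [-9.1 14.6 62.7]
154 foot [-41.8  47.   40.4] sad None body [-10.6  14.1  58.5]
162 foot [-40.7  47.3  32.3] sad None body [-12.1  14.3  55.1]
170 foot [-41.2  47.7  24. ] sad [-26.6  32.8  33.8] body [-12.7  14.3  52.2]
178 foot [-41.6  46.8  15.7] sad None body [-12.7  14.5  47.2]
186 foot [-40.6  47.2   7.2] sad None body [-12.8  14.6  43.7]
194 foot [-40.9  48.   -1.5] sad None body [-13.6  14.7  39. ]
202 foot [-41.3  47.1 -10.2] sad None body [-13.7  14.9  34.9]
210 foot [-40.5  47.2 -19.1] sad None body [-13.2  15.   30.4]
218 foot [-40.9  48.2 -28.2] sad None body [-12.7  15.1  27.1]
226 foot [-41.2  47.1 -37.4] sad None body [-12.7  15.3  21.7]
```

```bash
python3 -m jog '[{"dp":[0,0.2,0.5],"twist":0,"fingers":0},{"dp":[0,0.2,2.5],"twist":0,"fingers":0},{"dp":[0,0.2,4.5],"twist":0,"fingers":0},{"dp":[0,0.2,6],"twist":0,"fingers":0},{"dp":[0,0.2,7],"twist":0,"fingers":0},{"dp":[0,0.2,7.3],"twist":0,"fingers":0},{"dp":[0,0.2,7.4],"twist":0,"fingers":0},{"dp":[0,0.2,7.4],"twist":0,"fingers":0}]'
```

```text
time_s: 7.32
tool_pos: [0.6135, 0.0777, 0.0731]
tool_rot: [179.9, -0.0, 73.4]
force: [0.1, 0.2, 0.3]
grip_width: 0.027
grasp_force: 25.0
```

```bash
python3 -m jog '[{"dp":[0,0,0.2],"twist":0,"fingers":0},{"dp":[0,0,0.4],"twist":0,"fingers":0},{"dp":[0,0,0.5],"twist":0,"fingers":0},{"dp":[0,0,0.5],"twist":0,"fingers":0}]'
```

```text
time_s: 7.82
tool_pos: [0.6129, 0.0776, 0.0674]
tool_rot: [-180.0, 0.0, 73.4]
force: [0.3, 0.5, -0.6]
grip_width: 0.0266
grasp_force: 25.0
```

```bash
python3 -m jog '[{"dp":[0,0,0.1],"twist":0,"fingers":0},{"dp":[0,0,0.1],"twist":0,"fingers":0}]'; python3 -m jog '[{"dp":[0,0,0.1],"twist":0,"fingers":0},{"dp":[0,0,0.1],"twist":0,"fingers":0}]'
```

```text
time_s: 8.07
tool_pos: [0.6131, 0.0776, 0.0667]
tool_rot: [180.0, -0.0, 73.4]
force: [0.1, 0.4, -0.7]
grip_width: 0.0267
grasp_force: 25.0
time_s: 8.32
tool_pos: [0.6131, 0.0777, 0.0666]
tool_rot: [-180.0, -0.0, 73.4]
force: [-2.5, -0.2, 6.2]
grip_width: 0.027
grasp_force: 25.0
```

Contact shows 6 N upward. I'll open the fingers slowly.

```bash
python3 -m jog '[{"dp":[0,0,0],"twist":0,"fingers":0.36},{"dp":[0,0,0],"twist":0,"fingers":0.45},{"dp":[0,0,0],"twist":0,"fingers":0.6},{"dp":[0,0,0],"twist":0,"fingers":0.8},{"dp":[0,0,0],"twist":0,"fingers":0.8},{"dp":[0,0,0],"twist":0,"fingers":0.8}]' 5; python3 - <<'E'
from h import *
c,R,t=cam('scene'); cv2.imwrite('pics/s4.png',cv2.resize(c['pixels'][140:320,180:460],None,fx=2,fy=2))
E
```

```text
time_s: 9.07
tool_pos: [0.613, 0.0776, 0.0655]
tool_rot: [-180.0, -0.0, 73.4]
force: [0.3, -0.1, -0.1]
grip_width: 0.0674
grasp_force: 0.0
```

View pics/s4.png

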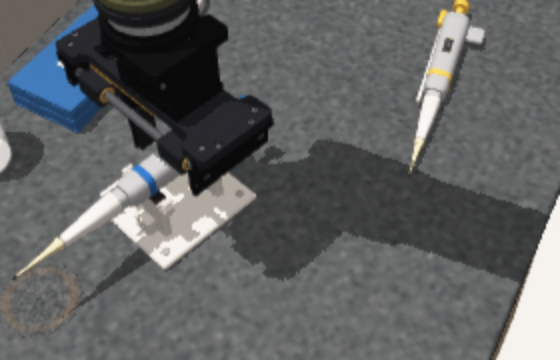

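The pipette lies on the saddles (blue band at crop pixel (147,180)) with the fingers open. Now I'll retreat straight up.

```bash
python3 -m jog '[{"dp":[0,0,-1],"twist":0,"fingers":0.8},{"dp":[0,0,-3],"twist":0,"fingers":0.8},{"dp":[0,0,-6],"twist":0,"fingers":0.8},{"dp":[0,0,-10],"twist":0,"fingers":0.8},{"dp":[0,0,-14],"twist":0,"fingers":0.8},{"dp":[0,0,-17],"twist":0,"fingers":0.8},{"dp":[0,0,-17],"twist":0,"fingers":0.8},{"dp":[0,0,-17],"twist":0,"fingers":0.8}]'; python3 - <<'E'
from h import *
c,R,t=cam('scene'); P=pts(c,R,t); cv2.imwrite('pics/s5.png',cv2.resize(c['pixels'][140:320,180:460],None,fx=2,fy=2))
W=P[140:320,180:320].reshape(-1,3); S=W[(W[:,2]>.072)&(W[:,2]<.1)]; S=S[(abs(S[:,0]-.613)<.1)&(abs(S[:,1]-.078)<.1)]
r=cv2.minAreaRect((S[:,:2]*1000).astype(np.float32)); print(r,np.percentile(S[:,2],[50,95]))
E
```

```text
time_s: 10.12
tool_pos: [0.6128, 0.0776, 0.2357]
tool_rot: [-180.0, -0.0, 73.4]
force: [-0.5, 0.3, -0.2]
grip_width: 0.0692
grasp_force: 0.0
((603.7403564453125, 84.79137420654297), (199.3709259033203, 54.276702880859375), 75.69384765625) [0.08178702 0.08657429]
```

View pics/s5.png

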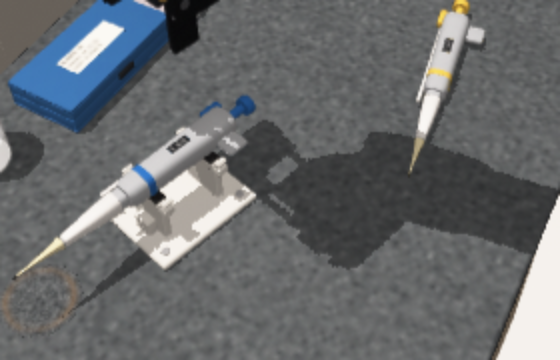

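The pipette rests level across both saddles, centred between the lips (body centre at crop pixel (180,150), tip at (17,277)). Its top is at 86 mm, as expected. The yellow pipette has not moved.

```bash
python3 -c "
from cell import env
print(env.sign_off())"
```

```text
the job is handed in; nothing more can be done
None
```

The blue pipette is lying level and centred across both saddles of the rest, released with the arm clear. The yellow one was not touched, and the job was handed in at about 10 s (the hand-in call returned no verdict).

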